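# Clamp a specimen holder in an undercut cam fixture

### The job

Mount the specimen holder in the clamping fixture: stand it between the open cam and the retaining block, red-lined end towards the block, slide it in under the overhanging lip until you feel it bear on the hidden depth stop, and let go of it. Then swing the red-handled cam lever round until the cam holds the holder snugly against the stop, and leave it clamped so. Whoever used it last set the stop, so go by feel, force neither holder nor lever, and leave the other things on the bench where they are.

Things in the scene. Friction and masses are not known exactly. Their poses are not given: they have to be found in the camera images.
- holder: Loose aluminium specimen holder, 0.2 to 0.35 kg, carrying a dark green resin mount. Foot 60 (x) x 50 (y) x 8 mm high, corners rounded 5 mm. Its square neck, 32 x 32 mm, 8 to 44 mm above the underside, is centred at x = -8 mm: grip it on two facing flats. The mount rises to 54 mm. Origin: centre of the underside, z up, +x to the end that enters the pocket (short red line on that end).
- holder_nose (a point): Middle of the holder's +x end face: 30 mm ahead of its origin, 4 mm above its underside; axes as the holder's.
- holder_grip (a point): On the middle axis of the holder's neck, 8 mm behind its origin (towards -x) and 40 mm above its underside: the height to grip at, fingers clear of the lip and the cam; axes as the holder's.
- fixture: Clamping fixture fixed to the bench; origin on the bench, z up, +x the direction in which the holder slides in. Grey base plate 104 mm wide, 8 mm thick, x -117 to +55 mm. On it, at x -9 to +42 mm, a bright steel retaining block 89 mm wide, top 23.5 mm above the bench. The foot is set down between the open cam and the block's lip, about 70 mm apart, then slid in.
- pocket_mouth (a point): On the base plate's top (8 mm above the bench) under the middle of the lip's edge; x into the pocket. The pocket is 53 mm wide, rounded at the mouth, and 9.5 mm high under a lip 6 mm thick. Hidden in it, a screw-set depth stop meets the holder's end 10 to 17 mm behind the lip's edge, differently each time; its sprung pad yields 1 mm per 20 N, and 6 to 10 N of push is plenty.
- cam_pivot (a point): Axis of the cam lever, on the base plate's top (8 mm above the bench), on the slide's middle line, 73 mm in front of the lip's edge; axes as the fixture's. The dark steel cam is a round eccentric that swings towards the foot's rear end as the lever is closed. Cam and lever stay below 24 mm over the bench, the handle apart.
- cam_lever (a joint): Angle of the cam lever, rad: 0 fully open, 2.6 at its end stop; it grows, and tightens, counter-clockwise seen from above. It turns freely to 1.5 and meets a seated foot between 1.7 and 2.2, as the stop is set. Hinge friction (3 to 4 N at the handle) keeps it where it is left. Once it bears, the force at the handle rises steeply: 7 to 10 N along the swing is snug, over 12 N too much.
- lever_grip (a point): On the axis of the lever's upright red handle (round, 14 mm across, 23 to 58 mm above the bench), 42 mm above the bench and 86 mm from the pivot axis. Seen from the pivot it stands at 1.788 rad + lever angle, counter-clockwise from the fixture's x.
- petri_a: Bystander: clear lidded petri dish, 60 mm across, 15 mm high; origin at the centre of its underside.
- loupe: Bystander: black bench loupe, 37 mm across, 33 mm high; origin at the centre of its underside.
- vial_1: Bystander: small vial with a blue cap, 18 mm across, 48 mm high; origin at the centre of its underside.
- tweezers_a: Bystander: bright steel tweezers lying flat, 118 mm long (its y), 12 mm wide, 10 mm high; origin at the middle of its underside.
Mind the look-alikes: they are no part of the job. Several things look just like the holder: the one meant starts farthest to the robot's left.

How it is judged (in metres and radians):
On the way, in this order (a step that is already met when the one before it is completed fails the run):
1. the holder is slid in under the lip and pressed on the hidden depth stop (2 N or more) while the cam is still open (x of holder_nose in the frame of pocket_mouth above 0.008 m and y of holder_nose in the frame of pocket_mouth between -0.003 and 0.003 m and contact force between holder and stop_pad_c0 above 2 N and value of joint cam_lever below 0.6 rad), for 0.05 s.
2. the gripper has let go of the holder, which stays in under the lip with the cam still open (x of holder_nose in the frame of pocket_mouth above 0.008 m and y of holder_nose in the frame of pocket_mouth between -0.003 and 0.003 m and z of holder_nose in the frame of pocket_mouth between 0.002 and 0.006 m and angle between the x axis of holder and the x axis of fixture, either way round below 0.07 rad and angle between holder's own z axis and vertical below 0.06 rad and contact force between holder and the fingers below 0.1 N and value of joint cam_lever below 0.6 rad), for 0.1 s.
At the end, for the whole second after the job is handed in: The holder stands flat on the base plate, its end 8 mm or more behind the lip's front edge, within 3 mm of the middle and 4 degrees of the slide direction, at rest and clamped: the cam presses on it with 5 to 30 N, the lever past 1.3 rad (x of holder_nose in the frame of pocket_mouth above 0.008 m and y of holder_nose in the frame of pocket_mouth between -0.003 and 0.003 m and z of holder_nose in the frame of pocket_mouth between 0.002 and 0.006 m and angle between the x axis of holder and the x axis of fixture, either way round below 0.07 rad and angle between holder's own z axis and vertical below 0.06 rad and contact force between holder and cam_lever between 5 and 30 N and value of joint cam_lever above 1.3 rad and linear speed of holder below 0.01 m/s); the robot touches nothing.
It fails at once if more than 30 N between the holder and the hidden stop pad (contact force between holder and stop_pad_c0 above 30 N).
It fails at once if more than 20 N on the hidden stop pad while the holder is slid in (lever below 0.6 rad) (contact force between holder and stop_pad_c0 above 20 N and value of joint cam_lever below 0.6 rad).
It fails at once if more than 30 N between the holder and the cam (contact force between holder and cam_lever above 30 N).
It fails at once if a bystander (petri dish, loupe, vial or tweezers) is moved more than 15 mm (distance of any of petri_a, loupe, vial_1, tweezers_a from where it was at the start of the episode above 0.015 m).
It also fails if it takes over 72 s, if anything falls off the work surface, if the arm or the gripper's body presses on something with over 40 N, if the wrist force passes 120 N, or if a joint passes its speed limit or range.

### The arm

A 6-joint arm with a two-finger parallel gripper is mounted at the origin on a cart in front of the work surface, level with it; the furniture and walls round the work are solid. World frame = base frame: x ahead of the robot, y to its left, z up, the work surface at z = 0. Lengths are in m, angles in degrees, forces in N, time in s.
With the tool pointing down it reaches from about 0.3 to 0.75 m from the base axis. Payload 8.5 kg.
Tool frame: the origin (TCP) lies on the centre line of the jaws, within the pads' length; the fingertips stand tips_ahead ahead of it and the grasp point (between the pads) lies 3 mm ahead of it (tips_ahead is the distance from the TCP to the fingertips, in m); z points along the fingers, y is the line along which they close (so a half turn about z gives the same grasp; the last joint's range is limited). The gripper opens to 85 mm and grips with 20 to 120 N. Pads are 22 mm wide; open, the fingers measure 114 mm over their backs; the gripper's body (76 mm by 85 mm) begins 54 mm behind the grasp point. The pads swing forward as they close: fully open they stand 13 mm farther back than shut.
Start: joints at [-87.966, 21.807, 74.336, -0, 83.858, -12.336], TCP at [0.136, -0.533, 0.253] pointing down, gripper open.
Joint ranges: [-178.18, 178.18], [-50.72, 133.34], [12.68, 142.11], [-81.47, 261.47], [9.98, 163.14], [-165.26, 165.26]. Speed limits (degrees/s): [136.94, 136.94, 180, 180, 180, 180].

### API

Orientations are given as a 3x3 rotation matrix whose columns are the frame's x, y, z axes.
In Python, from rig import observe, get_image, close_job, tips_ahead gives the robot as it stands.
- The arm moves only by the shell command python3 -m creep [FORCE], which reads ROWS from standard input. ROWS is a JSON list of rows, 1 to 10 of them, each an object with the fields d (a list: dx, dy, dz in shares of the most that a row can go, 1 being 50 mm), rz (a turn about the tool's z in parts of the range, where 1.0 means pi rad), aperture (the finger opening in m); a field left out counts as zero (the opening has to be given); each row shifts and turns the commanded pose from where the row before left it, along the tool's axes as they then stand; what a row does not reach is not made up. A row lasts 1/10 s, in which the tool goes at most 0.05 m and 8.59 degrees, less where a joint would pass 70% of its speed; a pose out of reach is approached as far as the arm can. The fingers move at their own pace and stop on an object; FORCE is the grip in N (left out, the last holds). Time passes only in rows, so rows that do not move let the fingers close. It prints the time, the measured TCP pose, the force, the opening and the grip force at its end. Input that does not fit is refused with a message, and nothing moves.
- observe(): the state, without advancing time (a new reading comes with each control period).
- get_image(name): name is "scene" or "top" or "wrist"; returns a dict with "pixels" (420x560x3 uint8, red, green, blue), "depth" (420x560 float32, m along the optical axis (not along the pixel's ray), 0 where there is no reading), "K" (3x3 intrinsics, pixels), "extrinsics" (4x4, takes a point from world to camera coordinates). Camera axes: x right, y down, z forward; pixel columns grow to the right and rows downward; lengths in m; the calibration is good to about 2 mm. A picture is of the moment at which its call begins.
- close_job(): hands the job in; it is judged then, once.
The state is a dict: "time_s": time; "q": joint angles; "qvel": joint speeds; "joint_efforts": joint torques, N m; "position": TCP position; "tool_rot": TCP orientation; "ft_force": force on the tool from outside, world axes, zero at the start; "wrist_torque": the same for the moment, N m; "grip_width": finger opening in m; "gripper_force": force on a finger pad.
Only numpy, scipy, OpenCV 4.12 (cv2) and the standard library are available. Lean on these libraries where they do the work, as an engineer would, in place of code of your own. Each camera call takes 0.05 s, during which the arm holds its last target. There are 200 camera calls.

## Working session

There is one attempt and no reset: what is moved stays moved. The work goes in short steps, Python scripts to look and compute and a shell command to move; the robot and the scene stay as the last step left them, time stands still between calls to the robot, and variables do not carry over. Pictures are saved under pics/ and viewed, at most 10 in all, crops included, and the job is handed in when it is done.

```bash
mkdir -p pics; ls; cat > h.py <<'E'
import numpy as np, cv2
from rig import observe,get_image,close_job,tips_ahead
def snap(name,fn):
    d=get_image(name); np.savez(''+fn+'.npz',**d); cv2.imwrite('pics/'+fn+'.png',d['pixels'][:,:,::-1]); return d
def load(fn): return np.load(''+fn+'.npz')
def p3(d,u,v,z=None):
    """pixel->world, with depth or on plane height z"""
    E=np.linalg.inv(d['extrinsics']); r=np.linalg.inv(d['K'])@[u,v,1.]
    if z is None: r=r*d['depth'][int(round(v)),int(round(u))]; return (E@[*r,1])[:3]
    o=E[:3,3]; w=E[:3,:3]@r; return o+w*(z-o[2])/w[2]
def crop(fn,x0,y0,x1,y1,s):
    im=cv2.imread('pics/'+fn+'.png')[y0:y1,x0:x1]; cv2.imwrite('pics/'+fn+'_c%d_%d.png'%(x0,y0),cv2.resize(im,None,fx=s,fy=s,interpolation=cv2.INTER_CUBIC))
E
python3 - <<'E'
from h import *
snap('top','t0');snap('scene','s0')
o=observe();print(o['position'],o['tool_rot'],tips_ahead,o['time_s'],o['ft_force'])
E
```

```text
pics
[ 0.13645943 -0.53256116  0.25278804] [[ 9.68717951e-01  2.48164315e-01 -7.08118203e-05]
 [ 2.48164203e-01 -9.68717149e-01  1.27058966e-03]
 [ 2.46718389e-04 -1.24841597e-03 -9.99999190e-01]] 0.022 0.1 [ 0.22519885 -0.58958075  0.07511461]
```

View pics/t0.png

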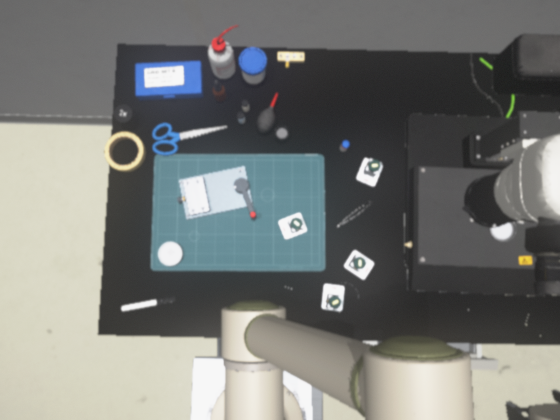

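```bash
python3 - <<'E'
from h import *
d=load('t0')
for u,v in [(370,171),(292,225),(359,264),(333,297),(182,200),(251,186),(240,186),(253,215),(200,30)]: print(u,v,p3(d,u,v,0.03).round(3),p3(d,u,v).round(3))
E=np.linalg.inv(d['extrinsics']);print(E.round(3))
crop('t0',170,140,400,315,3.4)
E
```

```text
370 171 [ 0.622 -0.27   0.03 ] [ 0.619 -0.267  0.042]
292 225 [ 0.481 -0.076  0.03 ] [ 0.479 -0.075  0.055]
359 264 [ 0.389 -0.242  0.03 ] [ 0.389 -0.237  0.056]
333 297 [ 0.308 -0.179  0.03 ] [ 0.309 -0.176  0.053]
182 200 [0.538 0.2   0.03 ] [0.541 0.206 0.   ]
251 186 [0.577 0.029 0.03 ] [0.582 0.03  0.001]
240 186 [0.576 0.056 0.03 ] [0.577 0.056 0.025]
253 215 [0.504 0.021 0.03 ] [0.501 0.02  0.059]
200 30 [0.987 0.173 0.03 ] [0.97  0.168 0.062]
[[ 0.022 -0.992  0.121  0.39 ]
 [-1.    -0.023 -0.003 -0.028]
 [ 0.006 -0.12  -0.993  1.146]
 [ 0.     0.     0.     1.   ]]
```

View pics/t0_c170_140.png

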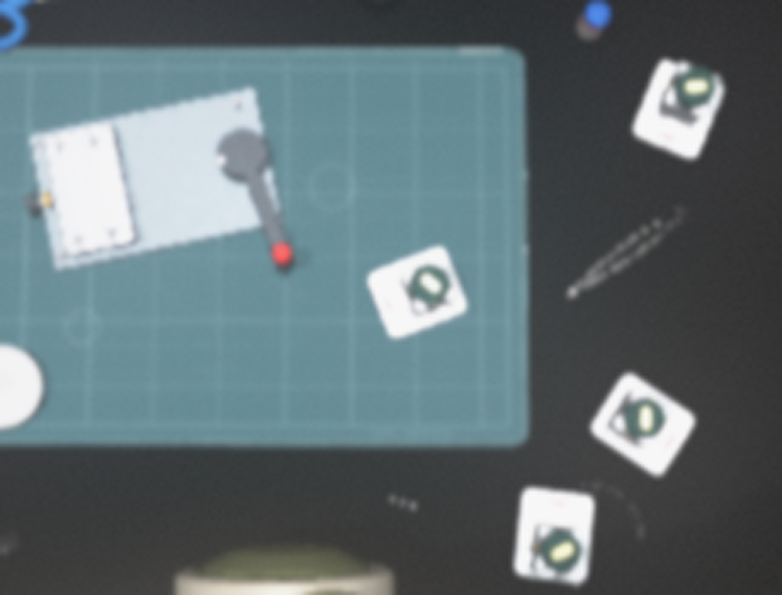

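View pics/s0.png

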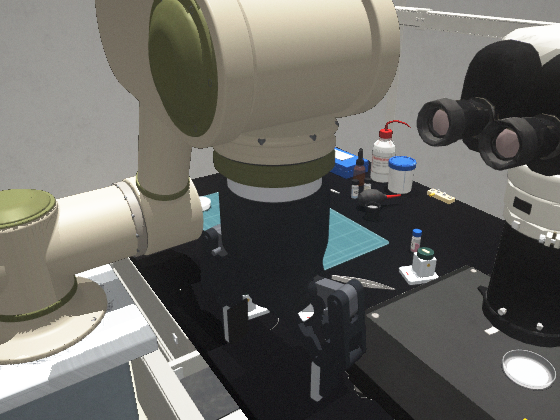

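The scene: the target holder is at top-image (292,225), the holder farthest to the left (+y). Its red end faces left. The fixture lies around (215,192), with the red handle at (253,215). Next I move over for a wrist view.

Careful with the scale: shifts go in shares of 50 mm and turns go in shares of pi rad. That gives: 0.036 m is 0.72, -0.03 m is -0.6.

```bash
echo '[{"d":[0.72,-0.6,0],"aperture":0.085},{"d":[0.72,-0.6,0],"aperture":0.085},{"d":[0.72,-0.6,0],"aperture":0.085},{"d":[0.72,-0.6,0],"aperture":0.085},{"d":[0.72,-0.6,0],"aperture":0.085},{"d":[0.72,-0.6,0],"aperture":0.085},{"d":[0.72,-0.6,0],"aperture":0.085},{"d":[0.72,-0.6,0],"aperture":0.085},{"d":[0.72,-0.6,0],"aperture":0.085},{"d":[0.72,-0.6,0],"aperture":0.085}]' | python3 -m creep 
echo '[{"d":[0,-0.6,0],"aperture":0.085},{"d":[0,-0.6,0],"aperture":0.085},{"d":[0,-0.6,0],"aperture":0.085},{"aperture":0.085},{"aperture":0.085}]' | python3 -m creep
python3 - <<'E'
from h import *
d=snap('wrist','w1');snap('top','t1')
print(np.linalg.inv(d['extrinsics']).round(3),d['K'])
E
```

```text
time_s: 1.1
position: [0.4115, -0.151, 0.2533]
tool_rot: [[0.969, 0.248, -0.0], [0.248, -0.969, 0.0], [-0.0, -0.0, -1.0]]
ft_force: [0.3, -0.7, 0.4]
grip_width: 0.0849
gripper_force: 0.0
time_s: 1.6
position: [0.3885, -0.0654, 0.2534]
tool_rot: [[0.968, 0.249, 0.0], [0.249, -0.968, -0.0], [0.0, 0.0, -1.0]]
ft_force: [-0.1, -0.1, -0.2]
grip_width: 0.0849
gripper_force: 0.0
[[ 0.249 -0.936 -0.25   0.452]
 [-0.969 -0.24  -0.065 -0.049]
 [ 0.001  0.259 -0.966  0.375]
 [ 0.     0.     0.     1.   ]] [[357.47661515   0.         274.27810219]
 [  0.         357.47661515 205.94061409]
 [  0.           0.           1.        ]]
```

View pics/w1.png

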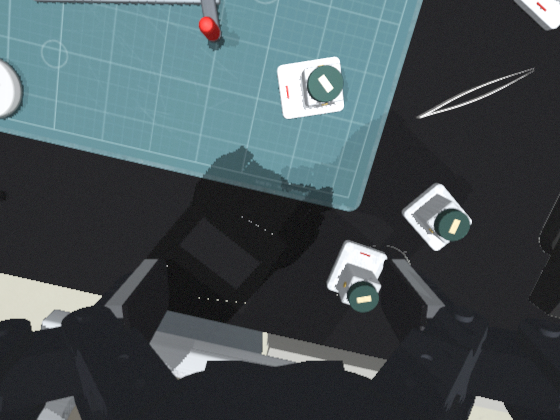

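The target holder is at wrist pixel (311,88), with its red line on the left at (287,92). The fixture is out of frame at the top, so I move ahead for a fuller view.

Converted, 0.03 m is 0.6, -0.01 m is -0.2.

```bash
echo '[{"d":[0.6,-0.2,0],"aperture":0.085},{"d":[0.6,-0.2,0],"aperture":0.085},{"d":[0.6,-0.2,0],"aperture":0.085},{"d":[0.6,-0.2,0],"aperture":0.085},{"aperture":0.085},{"aperture":0.085}]' | python3 -m creep
python3 - <<'E'
from h import *
d=snap('wrist','w2')
im=cv2.imread('pics/w2.png');cv2.imwrite('pics/w2b.png',cv2.resize(im[0:400],None,fx=1.42,fy=1.42,interpolation=cv2.INTER_CUBIC))
E
```

```text
time_s: 2.3
position: [0.495, 0.0023, 0.2527]
tool_rot: [[0.969, 0.248, -0.001], [0.248, -0.969, 0.0], [-0.001, -0.0, -1.0]]
ft_force: [-0.0, -0.8, -0.3]
grip_width: 0.0851
gripper_force: 0.0
```

View pics/w2b.png

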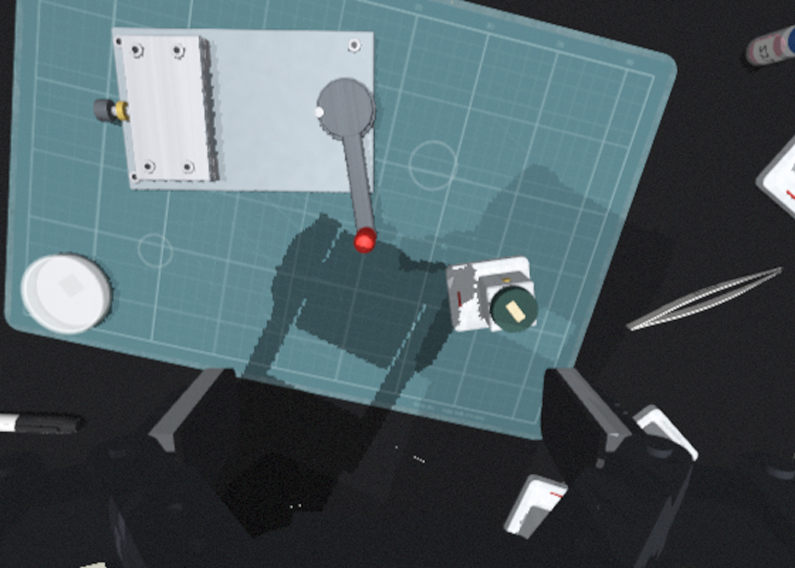

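Everything is in view: block top around (165,105), cam disc (345,107), handle (365,240) and holder (495,293). I'll fit the poses from the depth cloud.

```bash
cat >> h.py <<'E'
def cloud(d):
    h,w=d['depth'].shape; v,u=np.mgrid[:h,:w]; z=d['depth']
    r=np.stack([(u+0.0)*z,v*z,z],-1)@np.linalg.inv(d['K']).T
    E=np.linalg.inv(d['extrinsics']); P=r@E[:3,:3].T+E[:3,3]; P[z<=0]=np.nan; return P
def rect(P,u0,v0,u1,v1,z0,z1):
    S=np.zeros(P.shape[:2],bool); S[v0:v1,u0:u1]=1
    m=(S&(P[...,2]>z0)&(P[...,2]<z1)).astype(np.uint8)
    n,l,st,_=cv2.connectedComponentsWithStats(m); k=1+np.argmax(st[1:,4]); Q=P[l==k]
    r=cv2.minAreaRect((Q[:,:2]*1000).astype(np.float32)); print('c',np.round(r[0],1),'size',np.round(r[1],1),'ang',round(r[2],2),'z',np.median(Q[:,2]).round(4),'n',len(Q),'mean',Q.mean(0).round(4)); return r
E
python3 - <<'E'
from h import *
d=load('w2');P=cloud(d);s=1/1.42
f=lambda *a:[int(x*s) for x in a]
print('mat',np.nanmedian(P[int(330*s),int(150*s):int(220*s),2]))
print('block');r=rect(P,*f(105,25,225,200),.018,.03)
print('plate');rect(P,*f(100,15,400,200),.004,.013)
print('plate+');rect(P,*f(105,15,400,200),.004,.03)
print('cam');rect(P,*f(300,60,390,145),.013,.026)
print('handle');rect(P,*f(345,220,385,260),.045,.065)
print('foot');rect(P,*f(435,245,550,350),.004,.013)
print('all');rect(P,*f(435,245,550,350),.004,.07)
print('neck');rect(P,*f(435,245,550,350),.02,.07)
print('mount');rect(P,*f(435,245,550,350),.05,.07)
print('necktop');rect(P,*f(435,245,550,350),.040,.048)
E
```

```text
mat 0.0017644550444518292
block
c [550.6 169.9] size [89.4 61.3] ang 13.6 z 0.0251 n 5864 mean [0.5531 0.165  0.025 ]
plate
c [563.  118.9] size [104.6 172.9] ang 13.5 z 0.0096 n 12090 mean [0.5692 0.107  0.0096]
plate+
c [560.8 121.4] size [107.5 179.7] ang 13.46 z 0.0104 n 20509 mean [0.5644 0.1176 0.0156]
cam
c [580.5  54. ] size [39.2 40.4] ang 78.52 z 0.0247 n 1354 mean [0.5804 0.0524 0.0239]
handle
c [504.3  20.9] size [13.1 13.5] ang 9.22 z 0.0581 n 202 mean [0.505  0.0209 0.0569]
foot
c [481.6 -78.6] size [51.  60.4] ang 22.66 z 0.0097 n 1407 mean [ 0.4833 -0.0667  0.0096]
all
c [481.6 -78.6] size [51.  60.4] ang 22.66 z 0.0176 n 2902 mean [ 0.4857 -0.0744  0.0288]
neck
c [485.5 -85.3] size [32.5 32. ] ang 22.78 z 0.0547 n 1418 mean [ 0.4877 -0.0819  0.0486]
mount
c [484.9 -85.3] size [29.6 29.7] ang 21.18 z 0.0556 n 828 mean [ 0.4854 -0.0849  0.0555]
necktop
c [485.2 -85.5] size [31.7 32. ] ang 22.85 z 0.0452 n 309 mean [ 0.4898 -0.0783  0.0448]
```

```bash
python3 - <<'E'
from h import *
o=observe();print(o['q'],o['position'],o['tool_rot'][:,0])
d=load('w2');print(p3(d,318/1.42,110/1.42,0.0255))
# cross-check with top camera (sees real calib)
d=load('t1');P=cloud(d)
rect(P,270,205,315,245,.04,.07)
rect(P,270,205,315,245,.004,.07)
rect(P,175,160,256,222,.004,.03)
E
```

```text
[-1.34936347e+01  1.62795156e+01  8.28291789e+01 -1.38242262e-02
  8.09500513e+01  6.21874452e+01] [0.4945342  0.00210881 0.25292985] [ 0.96892416  0.24735588 -0.00101802]
[0.57514428 0.0701923  0.0255    ]
c [485.3 -84.6] size [31.4 31.7] ang 23.13 z 0.0544 n 149 mean [ 0.4864 -0.0851  0.0529]
c [492.2 -83.2] size [48.8 63.6] ang 1.13 z 0.0455 n 258 mean [ 0.4889 -0.0853  0.0351]
c [556.4 123.5] size [126.5 191.8] ang 11.76 z 0.0113 n 2800 mean [0.5614 0.1191 0.0151]
```

Converted, -8.2 degrees / 180 = -0.0456.

```bash
echo '[{"rz":-0.0456,"aperture":0.085},{"rz":-0.0456,"aperture":0.085},{"rz":-0.0456,"aperture":0.085},{"rz":-0.0456,"aperture":0.085},{"rz":-0.0456,"aperture":0.085},{"rz":-0.0456,"aperture":0.085},{"rz":-0.0456,"aperture":0.085},{"rz":-0.0456,"aperture":0.085},{"rz":-0.0456,"aperture":0.085},{"rz":-0.0456,"aperture":0.085}]' | python3 -m creep >/dev/null
echo '[{"rz":-0.0456,"aperture":0.085},{"rz":-0.0456,"aperture":0.085},{"d":[-0.38,-0.21,0.4],"aperture":0.085},{"d":[-0.38,-0.21,0.6],"aperture":0.085},{"d":[-0.38,-0.21,0.6],"aperture":0.085},{"d":[-0.394,-0.212,0.6],"aperture":0.085},{"d":[0,0,0.2],"aperture":0.085},{"aperture":0.085},{"aperture":0.085},{"aperture":0.085}]' | python3 -m creep
```

```text
time_s: 4.35
position: [0.4861, -0.0838, 0.1346]
tool_rot: [[-0.388, 0.922, 0.002], [0.922, 0.388, -0.001], [-0.002, 0.002, -1.0]]
ft_force: [0.3, 1.3, 0.9]
grip_width: 0.085
gripper_force: 0.0
```

Converted, 0.02 m is 0.4, -0.0011 m is -0.022.

```bash
echo '[{"d":[-0.016,-0.022,0.4],"aperture":0.085},{"d":[0,0,0.4],"aperture":0.085},{"d":[0,0,0.4],"aperture":0.085},{"d":[0,0,0.3],"aperture":0.085},{"d":[0,0,0.2],"aperture":0.085},{"d":[0,0,0.132],"aperture":0.085},{"aperture":0.085},{"aperture":0.085}]' | python3 -m creep 30
echo '[{"aperture":0.05},{"aperture":0.04},{"aperture":0.035},{"aperture":0.03},{"aperture":0.025},{"aperture":0.025},{"aperture":0.025},{"aperture":0.025},{"aperture":0.025}]' | python3 -m creep 30
```

```text
time_s: 5.15
position: [0.4853, -0.0853, 0.0423]
tool_rot: [[-0.387, 0.922, 0.001], [0.922, 0.387, -0.0], [-0.001, 0.001, -1.0]]
ft_force: [0.4, -0.8, 0.1]
grip_width: 0.0849
gripper_force: 0.0
time_s: 6.05
position: [0.485, -0.0854, 0.042]
tool_rot: [[-0.387, 0.922, 0.0], [0.922, 0.387, -0.0], [-0.0, 0.0, -1.0]]
ft_force: [-0.9, 0.1, 5.7]
grip_width: 0.0314
gripper_force: 30.9
```

Converted, -0.02 m is -0.4, -0.01 m is -0.2, 4.6 degrees / 180 = 0.0256.

```bash
echo '[{"d":[0,0,-0.2],"aperture":0.025},{"d":[0,0,-0.4],"aperture":0.025},{"d":[0,0,-0.4],"aperture":0.025},{"d":[0,0,-0.4],"aperture":0.025},{"d":[0,0,-0.4],"aperture":0.025},{"d":[0,0,-0.2],"rz":0.0256,"aperture":0.025},{"rz":0.0256,"aperture":0.025},{"aperture":0.025},{"aperture":0.025}]' | python3 -m creep
echo '[{"d":[0.2,0.15,0],"aperture":0.025},{"d":[0.4,0.31,0],"aperture":0.025},{"d":[0.4,0.31,0],"aperture":0.025},{"d":[0.4,0.31,0],"aperture":0.025},{"d":[0.4,0.31,0],"aperture":0.025},{"d":[0.4,0.31,0],"aperture":0.025},{"d":[0.4,0.31,0],"aperture":0.025},{"d":[0.4,0.31,0],"aperture":0.025},{"d":[0.2,0.15,0],"aperture":0.025},{"aperture":0.025}]' | python3 -m creep
echo '[{"aperture":0.025},{"aperture":0.025},{"aperture":0.025}]' | python3 -m creep
python3 - <<'E'
from h import *
d=snap('wrist','w3'); snap('scene','s3'); o=observe(); print(o['position'],o['tool_rot'][:,0],o['q'])
E
```

```text
time_s: 6.95
position: [0.4847, -0.0852, 0.1417]
tool_rot: [[-0.237, 0.972, -0.001], [0.972, 0.237, 0.0], [0.0, -0.001, -1.0]]
ft_force: [-1.0, -0.3, -2.4]
grip_width: 0.0315
gripper_force: 30.4
time_s: 7.95
position: [0.5675, 0.1008, 0.1413]
tool_rot: [[-0.237, 0.971, -0.001], [0.971, 0.237, 0.0], [0.0, -0.0, -1.0]]
ft_force: [0.4, 0.1, -2.5]
grip_width: 0.0312
gripper_force: 30.4
time_s: 8.25
position: [0.5672, 0.0984, 0.1418]
tool_rot: [[-0.234, 0.972, -0.0], [0.972, 0.234, -0.0], [-0.0, -0.0, -1.0]]
ft_force: [-0.0, -0.1, -2.6]
grip_width: 0.0314
gripper_force: 30.4
[0.56733979 0.09859811 0.14185413] [-2.33773359e-01  9.72291115e-01 -6.20969031e-05] [-1.91351196e+00  3.01366715e+01  7.99562510e+01 -3.34209609e-03
  6.99050768e+01 -1.54316913e+01]
```

View pics/w3.png

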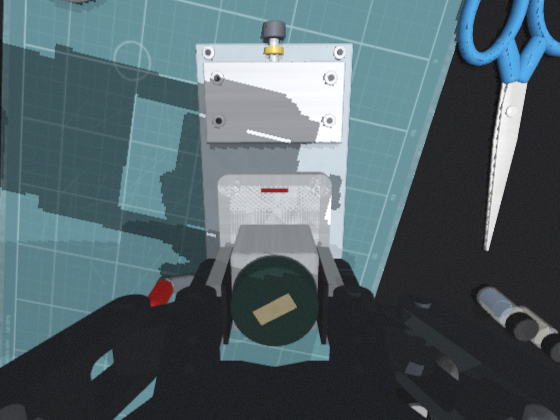

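The holder hangs straight, red line (274,190) towards the block, whose front edge is at row ~141 and cols 205–343. Next I measure block and foot in the tool frame.

```bash
cat >> h.py <<'E'
def toolP(d,o): return (cloud(d)-o['position'])@o['tool_rot']
E
python3 - <<'E'
from h import *
d=load('w3');o=observe();P=toolP(d,o);Pw=cloud(d)
def edge(sel,axis,q):
    Q=P[sel]; return Q
m=np.zeros(P.shape[:2],bool)
B=(Pw[...,2]>.018)&(Pw[...,2]<.03); B[:50]=0;B[160:]=0;B[:,:195]=0;B[:,350:]=0
# front edge line: last row of block top per column
c=np.arange(215,335);pts=[]
for u in c:
    v=np.where(B[:,u]&(abs(Pw[:,u,2]-.025)<.0025))[0]
    if len(v): pts.append(P[v.max(),u])
pts=np.array(pts);f=np.polyfit(pts[:,1],pts[:,0],1);r=pts[:,0]-np.polyval(f,pts[:,1]);g=abs(r)<.002;f=np.polyfit(pts[g,1],pts[g,0],1)
print('lip line x',f[1].round(4),'slope deg',np.degrees(f[0]).round(2),'n',g.sum(), 'z',np.median(pts[:,2]).round(4))
L=[];R=[]
for v in range(70,138):
    u=np.where(B[v])[0]
    if len(u): L.append(P[v,u.min()]);R.append(P[v,u.max()])
L=np.median(L,0);R=np.median(R,0);print('block y',L.round(4),R.round(4),'mid',((L+R)/2).round(4))
z=P[...,2];F=(z>.028)&(z<.045)&(abs(P[...,1])<.04)&(P[...,0]<.06);F[:160]=0;F[260:]=0
print('foot z',np.nanmedian(z[F]),F.sum())
xs=[P[np.where(F[:,u])[0].min(),u] for u in range(235,315)];xs=np.array(xs);f=np.polyfit(xs[:,1],xs[:,0],1);print('foot front',f[1].round(4),np.degrees(f[0]).round(2))
L=[];R=[]
for v in range(195,225):
    u=np.where(F[v])[0]; L.append(P[v,u.min()]);R.append(P[v,u.max()])
L=np.median(L,0);R=np.median(R,0);print('foot y',L.round(4),R.round(4),'mid',((L+R)/2)[1].round(4))
E
```

```text
lip line x 0.044 slope deg 0.49 n 120 z 0.1165
block y [ 0.0689 -0.044   0.117 ] [0.0688 0.0441 0.1174] mid [0.0689 0.     0.1172]
foot z 0.03242966705121296 6768
foot front 0.0381 0.09
foot y [ 0.0221 -0.0244  0.0323] [0.0218 0.0251 0.0325] mid 0.0004
```

Converted, 0.02 m is 0.4, 0.001 m is 0.02.

```bash
echo '[{"d":[0.02,0,0.2],"aperture":0.025},{"d":[0,0,0.4],"aperture":0.025},{"d":[0,0,0.4],"aperture":0.025},{"d":[0,0,0.4],"aperture":0.025},{"d":[0,0,0.2],"aperture":0.025},{"d":[0,0,0.14],"aperture":0.025},{"aperture":0.025},{"aperture":0.025},{"aperture":0.025}]' | python3 -m creep
echo '[{"d":[0,0,0.04],"aperture":0.025},{"d":[0,0,0.03],"aperture":0.025},{"aperture":0.025},{"aperture":0.025}]' | python3 -m creep
```

```text
time_s: 9.25
position: [0.5676, 0.1002, 0.0555]
tool_rot: [[-0.235, 0.972, 0.002], [0.972, 0.235, -0.0], [-0.0, 0.002, -1.0]]
ft_force: [0.6, -0.4, -2.3]
grip_width: 0.0314
gripper_force: 30.3
time_s: 9.65
position: [0.5672, 0.1002, 0.0512]
tool_rot: [[-0.235, 0.972, -0.0], [0.972, 0.235, -0.0], [-0.0, -0.0, -1.0]]
ft_force: [0.1, 0.4, -1.0]
grip_width: 0.0316
gripper_force: 30.3
```

Converted, 0.0005 m is 0.01.

```bash
echo '[{"d":[0,0,0.01],"aperture":0.025},{"aperture":0.025},{"aperture":0.025}]' | python3 -m creep | egrep 'pos|ft'; echo '[{"d":[0,0,0.01],"aperture":0.025},{"aperture":0.025},{"aperture":0.025}]' | python3 -m creep| egrep 'pos|ft'
```

```text
position: [0.5672, 0.1002, 0.0507]
ft_force: [-0.0, 0.4, -2.6]
position: [0.5672, 0.1002, 0.0502]
ft_force: [0.4, 0.3, -1.6]
```

Converted, 0.0004 m is 0.008.

```bash
for i in 1 2; do echo '[{"d":[0,0,0.008],"aperture":0.025},{"aperture":0.025},{"aperture":0.025}]' | python3 -m creep | egrep 'pos|ft'; done
```

```text
position: [0.5673, 0.1002, 0.0501]
ft_force: [-1.6, -0.1, 3.0]
position: [0.5672, 0.1002, 0.0501]
ft_force: [-2.6, -0.3, 7.1]
```

Converted, 0.001 m is 0.02, -0.0007 m is -0.014.

```bash
echo '[{"d":[0,0,-0.014],"aperture":0.025},{"aperture":0.025},{"d":[0.02,0,0],"aperture":0.025},{"d":[0.02,0,0],"aperture":0.025},{"d":[0.02,0,0],"aperture":0.025},{"d":[0.02,0,0],"aperture":0.025},{"aperture":0.025},{"aperture":0.025}]' | python3 -m creep | egrep 'pos|ft';echo '[{"d":[0.02,0,0],"aperture":0.025},{"d":[0.02,0,0],"aperture":0.025},{"d":[0.02,0,0],"aperture":0.025},{"d":[0.02,0,0],"aperture":0.025},{"aperture":0.025},{"aperture":0.025}]' | python3 -m creep | egrep 'pos|ft'
```

```text
position: [0.5663, 0.1043, 0.0501]
ft_force: [0.6, 0.5, -1.4]
position: [0.5652, 0.1082, 0.0501]
ft_force: [-0.2, 0.5, -1.1]
```

Converted, 0.001 m is 0.02.

```bash
echo '[{"d":[0.02,0,0],"aperture":0.025},{"d":[0.02,0,0],"aperture":0.025},{"d":[0.02,0,0],"aperture":0.025},{"d":[0.02,0,0],"aperture":0.025},{"d":[0.02,0,0],"aperture":0.025},{"aperture":0.025},{"aperture":0.025}]' | python3 -m creep | egrep 'pos|ft';for i in 1 2 ; do echo '[{"d":[0.01,0,0],"aperture":0.025},{"d":[0.01,0,0],"aperture":0.025},{"aperture":0.025},{"aperture":0.025}]' | python3 -m creep | egrep 'pos|ft'; done
```

```text
position: [0.5641, 0.113, 0.0501]
ft_force: [0.7, 0.7, -0.3]
position: [0.5639, 0.1138, 0.0501]
ft_force: [0.1, 0.2, -1.1]
position: [0.5637, 0.1149, 0.0501]
ft_force: [0.7, -0.2, -1.4]
```

Converted, 0.0005 m is 0.01.

```bash
for i in 1 2 3; do echo '[{"d":[0.01,0,0],"aperture":0.025},{"d":[0.01,0,0],"aperture":0.025},{"aperture":0.025},{"aperture":0.025}]' | python3 -m creep | egrep 'pos|ft'; done
```

```text
position: [0.5634, 0.1158, 0.0501]
ft_force: [0.4, -0.4, -1.0]
position: [0.5632, 0.1168, 0.0501]
ft_force: [0.7, -0.8, -1.4]
position: [0.5631, 0.1173, 0.0502]
ft_force: [0.5, -4.6, -0.6]
```

```bash
for i in 1 2; do echo '[{"d":[0.004,0,0],"aperture":0.025},{"aperture":0.025},{"aperture":0.025}]' | python3 -m creep | egrep 'pos|ft|grip'; done
```

```text
position: [0.5631, 0.1174, 0.0502]
ft_force: [-0.0, -6.8, -0.9]
grip_width: 0.0313
gripper_force: 30.6
position: [0.563, 0.1175, 0.0502]
ft_force: [0.7, -6.5, -1.7]
grip_width: 0.0316
gripper_force: 30.6
```

Converted, -0.03 m is -0.6, -0.02 m is -0.4.

```bash
echo '[{"aperture":0.036},{"aperture":0.042},{"aperture":0.05},{"aperture":0.06},{"aperture":0.06},{"aperture":0.06}]' | python3 -m creep
echo '[{"d":[0,0,-0.2],"aperture":0.06},{"d":[0,0,-0.4],"aperture":0.06},{"d":[0,0,-0.6],"aperture":0.06},{"d":[0,0,-0.6],"aperture":0.06},{"aperture":0.06},{"aperture":0.06},{"aperture":0.06}]' | python3 -m creep | egrep 'pos|ft'
python3 - <<'E'
from h import *
d=snap('wrist','w4'); o=observe(); print(o['position'],o['tool_rot'][:,0],o['q'])
E
```

```text
time_s: 16.15
position: [0.5629, 0.1182, 0.0501]
tool_rot: [[-0.235, 0.972, 0.0], [0.972, 0.235, 0.0], [0.0, 0.0, -1.0]]
ft_force: [-0.0, -0.3, -0.7]
grip_width: 0.0599
gripper_force: 0.0
position: [0.5624, 0.1181, 0.1394]
ft_force: [-0.2, 0.1, -0.1]
[0.56240002 0.11805426 0.13923642] [-2.34576822e-01  9.72097477e-01  4.58583727e-04] [ 5.63524281e-02  3.02399936e+01  8.02692787e+01  2.75195690e-04
  6.96021223e+01 -1.35104492e+01]
```

View pics/w4.png

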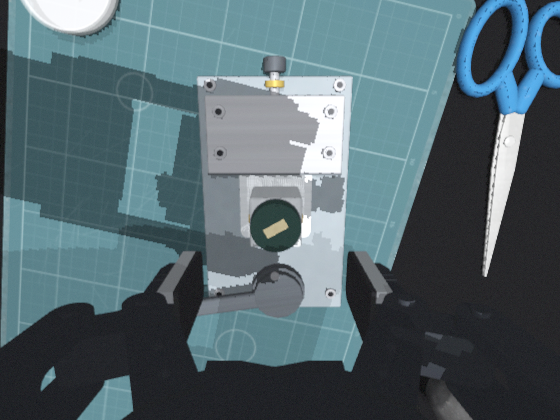

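The holder sits under the lip: block front edge at row ~174, mount at (276,226), nose hidden. The cam is at (278,290) and still open. Next the lever handle, with the jaws straddling it along the tangent.

Converted, -0.0208 m is -0.416, -0.02 m is -0.4, 7.65 degrees / 180 = 0.0425.

```bash
echo '[{"d":[-0.4,-0.4,0],"aperture":0.04},{"d":[-0.4,-0.4,0],"aperture":0.04},{"d":[-0.4,-0.4,0],"aperture":0.04},{"d":[-0.416,-0.38,0],"aperture":0.04},{"rz":0.0425,"aperture":0.04},{"rz":0.0425,"aperture":0.04},{"rz":0.0425,"aperture":0.04},{"rz":0.0425,"aperture":0.04},{"rz":0.0425,"aperture":0.04},{"rz":0.0425,"aperture":0.04}]' | python3 -m creep >/dev/null
echo '[{"rz":0.0425,"aperture":0.04},{"rz":0.0425,"aperture":0.04},{"rz":0.0422,"aperture":0.04},{"aperture":0.04},{"aperture":0.04},{"aperture":0.04},{"aperture":0.04}]' | python3 -m creep
python3 - <<'E'
from h import *
d=snap('wrist','w5'); o=observe(); P=toolP(d,o);Pw=cloud(d);rgb=d['pixels'].astype(int)
m=(rgb[...,0]>120)&(rgb[...,1]<70)&(Pw[...,2]>.05)&(Pw[...,2]<.065)
print(m.sum(),np.argwhere(m).mean(0), P[m].mean(0),P[m].min(0),P[m].max(0))
E
```

```text
time_s: 18.6
position: [0.505, 0.021, 0.14]
tool_rot: [[0.821, 0.572, -0.0], [0.572, -0.821, 0.0], [-0.0, -0.0, -1.0]]
ft_force: [-0.9, -0.5, 0.2]
grip_width: 0.0399
gripper_force: 0.0
177 [222.25423729 271.76836158] [ 0.00113384 -0.00103261  0.0815264 ] [-0.00494139 -0.00512088  0.07889261] [0.00544041 0.00327365 0.08854867]
```

View pics/w5.png

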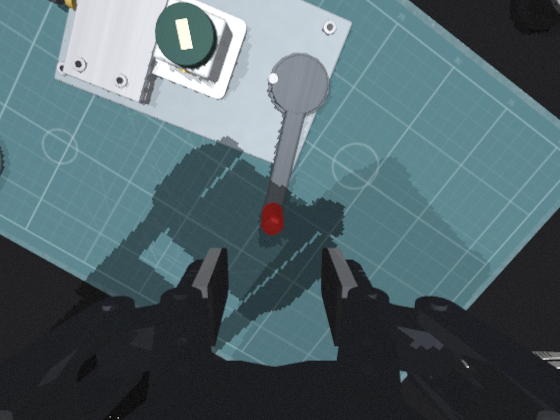

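Converted, 0.02 m is 0.4, 0.015 m is 0.3.

```bash
echo '[{"d":[0.02,-0.02,0.4],"aperture":0.04},{"d":[0,0,0.4],"aperture":0.04},{"d":[0,0,0.4],"aperture":0.04},{"d":[0,0,0.3],"aperture":0.04},{"d":[0,0,0.16],"aperture":0.04},{"d":[0,0,0.1],"aperture":0.04},{"aperture":0.02},{"aperture":0.018},{"aperture":0.018},{"aperture":0.018}]' | python3 -m creep
echo '[{"d":[0.002,0.072,0],"rz":-0.0139,"aperture":0.018},{"d":[0.006,0.15,0],"rz":-0.0278,"aperture":0.018},{"d":[0.006,0.15,0],"rz":-0.0278,"aperture":0.018},{"d":[0.006,0.15,0],"rz":-0.0278,"aperture":0.018},{"aperture":0.018},{"aperture":0.018}]' | python3 -m creep
```

```text
time_s: 19.65
position: [0.5055, 0.0224, 0.0526]
tool_rot: [[0.821, 0.57, 0.001], [0.57, -0.821, -0.0], [0.001, 0.001, -1.0]]
ft_force: [0.0, -0.6, 0.1]
grip_width: 0.0179
gripper_force: 0.0
time_s: 20.25
position: [0.5232, 0.0035, 0.0522]
tool_rot: [[0.614, 0.789, 0.0], [0.789, -0.614, -0.0], [0.0, 0.0, -1.0]]
ft_force: [-0.7, -0.2, -0.7]
grip_width: 0.0183
gripper_force: 0.0
```

Converted, 0.0075 m is 0.15, 0.0003 m is 0.006, -5 degrees / 180 = -0.0278.

```bash
echo '[{"d":[0.006,0.15,0],"rz":-0.0278,"aperture":0.018},{"d":[0.006,0.15,0],"rz":-0.0278,"aperture":0.018},{"d":[0.006,0.15,0],"rz":-0.0278,"aperture":0.018},{"d":[0.006,0.15,0],"rz":-0.0278,"aperture":0.018},{"d":[0.006,0.15,0],"rz":-0.0278,"aperture":0.018}]' | python3 -m creep
echo '[{"d":[0.006,0.15,0],"rz":-0.0278,"aperture":0.018},{"d":[0.006,0.15,0],"rz":-0.0278,"aperture":0.018},{"d":[0.006,0.15,0],"rz":-0.0278,"aperture":0.018},{"d":[0.006,0.15,0],"rz":-0.0278,"aperture":0.018},{"d":[0.006,0.15,0],"rz":-0.0278,"aperture":0.018},{"d":[0.006,0.15,0],"rz":-0.0278,"aperture":0.018},{"aperture":0.018}]' | python3 -m creep
python3 - <<'E'
from h import *
o=observe();print((o['tool_rot'].T@o['ft_force']).round(2)); v=o['position'][:2]-[.5749,.0696];print(np.hypot(*v),np.degrees(np.arctan2(v[1],v[0]))%360-205.9)
E
```

```text
time_s: 20.75
position: [0.5561, -0.0119, 0.052]
tool_rot: [[0.219, 0.976, -0.002], [0.976, -0.219, 0.001], [0.0, -0.002, -1.0]]
ft_force: [-2.0, 3.5, 0.8]
grip_width: 0.018
gripper_force: 1.7
time_s: 21.45
position: [0.6013, -0.0105, 0.0519]
tool_rot: [[-0.296, 0.955, -0.0], [0.955, 0.296, 0.0], [0.0, -0.0, -1.0]]
ft_force: [0.9, 0.1, 0.1]
grip_width: 0.0182
gripper_force: 0.0
[-0.19  0.92 -0.11]
0.08431578440435324 82.35236505582165
```

Converted, 0.003 m is 0.06, 0.0001 m is 0.002, -2 degrees / 180 = -0.0111.

```bash
cat > f.py <<'E'
from h import *
o=observe();v=o['position'][:2]-[.5749,.0696];print('F',(o['tool_rot'].T@o['ft_force']).round(2),'r',np.hypot(*v).round(4),'ang',(np.degrees(np.arctan2(v[1],v[0]))%360-205.9).round(2),'grip',o['grip_width'].round(4),o['gripper_force'].round(1))
E
for i in 1 2; do echo '[{"d":[0.002,0.06,0],"rz":-0.0111,"aperture":0.018},{"d":[0.002,0.06,0],"rz":-0.0111,"aperture":0.018},{"d":[0.002,0.06,0],"rz":-0.0111,"aperture":0.018}]' | python3 -m creep >/dev/null; python3 f.py; done
for i in 1 2 3; do echo '[{"d":[0.002,0.06,0],"rz":-0.0111,"aperture":0.018},{"d":[0.002,0.06,0],"rz":-0.0111,"aperture":0.018}]' | python3 -m creep >/dev/null; python3 f.py; done
```

```text
Traceback (most recent call last):
  File "f.py", line 2, in <module>
    o=observe();v=o['position'][:2]-[.5749,.0696];print('F',(o['tool_rot'].T@o['ft_force']).round(2),'r',np.hypot(*v).round(4),'ang',(np.degrees(np.arctan2(v[1],v[0]))%360-205.9).round(2),'grip',o['grip_width'].round(4),o['gripper_force'].round(1))
                                                                                                                                                                                                   ^^^^^^^^^^^^^^^^^^^^^
AttributeError: 'float' object has no attribute 'round'
Traceback (most recent call last):
  File "f.py", line 2, in <module>
    o=observe();v=o['position'][:2]-[.5749,.0696];print('F',(o['tool_rot'].T@o['ft_force']).round(2),'r',np.hypot(*v).round(4),'ang',(np.degrees(np.arctan2(v[1],v[0]))%360-205.9).round(2),'grip',o['grip_width'].round(4),o['gripper_force'].round(1))
                                                                                                                                                                                             
[... 1159 characters left out ...]
                               ^^^^^^^^^^^^^^^^^^^^^
AttributeError: 'float' object has no attribute 'round'
Traceback (most recent call last):
  File "f.py", line 2, in <module>
    o=observe();v=o['position'][:2]-[.5749,.0696];print('F',(o['tool_rot'].T@o['ft_force']).round(2),'r',np.hypot(*v).round(4),'ang',(np.degrees(np.arctan2(v[1],v[0]))%360-205.9).round(2),'grip',o['grip_width'].round(4),o['gripper_force'].round(1))
                                                                                                                                                                                                   ^^^^^^^^^^^^^^^^^^^^^
AttributeError: 'float' object has no attribute 'round'
```

```bash
sed -i 's/,o\[.gripper_force.\].round(1)//; s/o\[.grip_width.\].round(4)/o["grip_width"],o["gripper_force"]/' f.py; python3 f.py
```

```text
F [ 3.29 -3.02 -1.53] r 0.0841 ang 106.09 grip 0.01826197812367079 1.6841285966802388
```

Converted, 0.0015 m is 0.03, -1 degrees / 180 = -0.0056.

```bash
for i in 1 2 3 4; do echo '[{"d":[0,0.03,0],"rz":-0.0056,"aperture":0.018},{"aperture":0.018}]' | python3 -m creep >/dev/null; python3 f.py; done
```

```text
F [ 1.99 -3.99 -0.04] r 0.0844 ang 107.39 grip 0.018405147671738727 1.4338163603679277
F [ 2.18 -4.03  0.22] r 0.0847 ang 108.55 grip 0.017847859144307678 1.5576438661082648
F [ 2.15 -2.09  0.77] r 0.0849 ang 109.7 grip 0.01804999006901652 1.4012548545724712
F [ 2.31 -2.05  0.62] r 0.0851 ang 110.76 grip 0.01803437513172016 1.2986736166931223
```

Converted, 0.0015 m is 0.03, 0.0002 m is 0.004, -1 degrees / 180 = -0.0056.

```bash
for i in 1 2 3 4; do echo '[{"d":[0.004,0.03,0],"rz":-0.0056,"aperture":0.018},{"aperture":0.018}]' | python3 -m creep >/dev/null; python3 f.py; done
```

```text
F [ 0.94 -2.63  1.21] r 0.0851 ang 111.8 grip 0.018203380822010354 1.2233020132407546
F [-0.8  -2.16  1.92] r 0.085 ang 112.8 grip 0.017992075229921606 1.268789249297697
F [-0.76 -3.66  2.11] r 0.085 ang 113.79 grip 0.017977622650584876 1.5049085862119682
F [-3.06 -3.86  2.07] r 0.0849 ang 114.7 grip 0.018130075571342344 2.1468095539603382
```

Careful with the scale: shifts go in shares of 50 mm and turns go in shares of pi rad. That gives: 0.0014 m is 0.028, -1 degrees / 180 = -0.0056.

```bash
for i in 1 2 3; do echo '[{"d":[0,0.028,0],"rz":-0.0056,"aperture":0.018},{"aperture":0.018}]' | python3 -m creep >/dev/null; python3 f.py; done
```

```text
F [-2.69 -5.48  1.42] r 0.0849 ang 115.48 grip 0.017847554965736936 2.810371230589226
F [-1.53 -6.82  2.42] r 0.0849 ang 116.24 grip 0.01784897663732014 3.4861774812452495
F [-2.16 -8.26  1.72] r 0.0849 ang 117.01 grip 0.01787799936872622 4.190893585155209
```

Converted, 0.0005 m is 0.01, -0.3 degrees / 180 = -0.0017.

```bash
echo '[{"d":[0,0.01,0],"rz":-0.0017,"aperture":0.018},{"aperture":0.018},{"aperture":0.018}]' | python3 -m creep >/dev/null; python3 f.py;echo '[{"aperture":0.018},{"aperture":0.018}]' | python3 -m creep >/dev/null; python3 f.py
```

```text
F [ -1.91 -10.23   1.64] r 0.0849 ang 117.19 grip 0.01790681156825747 4.6914368910802295
F [-1.28 -9.98  0.65] r 0.0849 ang 117.2 grip 0.017985739300201184 4.684130271707545
```

Converted, -0.0015 m is -0.03.

```bash
echo '[{"d":[0,-0.03,0],"aperture":0.024},{"aperture":0.03},{"aperture":0.04},{"aperture":0.04},{"aperture":0.04}]' | python3 -m creep >/dev/null; python3 f.py
echo '[{"d":[0,0,-0.2],"aperture":0.04},{"d":[0,0,-0.4],"aperture":0.04},{"d":[0,0,-0.6],"aperture":0.04},{"d":[0,0,-0.6],"aperture":0.04},{"d":[-0.4,0,0],"aperture":0.04},{"d":[-0.4,0,0],"aperture":0.04},{"aperture":0.04},{"aperture":0.04}]' | python3 -m creep
python3 - <<'E'
from h import *
d=snap('wrist','w6');Pw=cloud(d);rgb=d['pixels'].astype(int)
m=(rgb[...,0]>100)&(rgb[...,1]<60)&(Pw[...,2]>.052)&(Pw[...,2]<.065)
c=Pw[m].mean(0);v=c[:2]-[.5749,.0696];print(m.sum(),c,np.hypot(*v),np.degrees(np.arctan2(v[1],v[0]))%360-205.9)
E
```

```text
F [-0.03  0.94  1.69] r 0.0845 ang 117.09 grip 0.04005664084498244 0.0
time_s: 26.65
position: [0.6737, -0.0057, 0.1423]
tool_rot: [[-0.794, 0.608, -0.0], [0.608, 0.794, 0.0], [0.0, 0.0, -1.0]]
ft_force: [-0.8, 0.4, -0.9]
grip_width: 0.0397
gripper_force: 0.0
217 [0.63981728 0.01590318 0.0570963 ] 0.08424726643365281 114.50389128683807
```

View pics/w6.png

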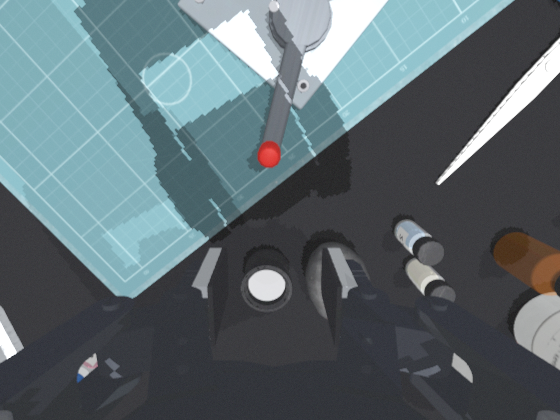

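The lever stayed where I left it, with the handle at (269,154) and the angle about 2.0 rad. The robot is clear of everything, so I'm handing in.

```bash
python3 -c "
from rig import close_job
print(close_job())"
```

```text
the job is handed in; nothing more can be done
None
```

I slid the holder in until it bore on the stop at about 7 N and released it, then swung the cam lever to about 2.0 rad (about 10 N at the handle) and left it clamped; I handed the job in after about 27 s, and no verdict came back.

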